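Pump up the hydraulic specimen clamp

ROBOT

A 7-joint arm with a two-finger parallel gripper is mounted at the origin on the work surface. World frame = base frame: x ahead of the robot, y to its left, z up, the work surface at z = 0. Lengths are in m, angles in rad, forces in N, time in s.
With the tool pointing down it reaches from about 0.425 to 0.95 m from the base axis. Payload 4.7 kg.
Tool frame: the origin (TCP) lies between the finger pads; the fingertips stand 25 mm ahead of it and the grasp point (between the pads) lies 6 mm ahead of it; x points along the fingers, z is the direction in which the jaws open and shut, and the axes are right-handed (so a half turn about x gives the same grasp; the last joint's range is limited). The gripper opens to 85 mm and grips with 20 to 120 N. Pads are 22 mm wide; open, the fingers measure 114 mm over their backs; the gripper's body (76 mm by 85 mm) begins 54 mm behind the grasp point. The pads swing forward as they close: fully open they stand 13 mm farther back than shut.
Start: joints at [-1.324, 0.469, -0.049, 1.532, 0.024, 1.141, -0.082], TCP at [0.184, 0.65, 0.256] pointing down, gripper open.
Joint ranges: [-2.59, 2.59], [-0.33, 1.99], [-1.39, 1.29], [0.1, 2.45], [-1.04, 4.18], [0.21, 1.99], [-2.66, 2.66]. Speed limits (rad/s): [2.57, 2.57, 3.14, 3.14, 3.14, 3.14, 3.14].

INTERFACE

Orientations are given as a 3x3 rotation matrix whose columns are the frame's x, y, z axes.
In Python, from rig import * gives the robot as it stands. Calls block until the motion is done:
- movep(position, orientation): joint-space move of the TCP to a pose.
- move_l(position, attitude=None, feed=0.15, until_force=None): straight line of the TCP; attitude=None keeps the orientation; feed is the mean speed in m/s. With until_force (N) it stops when the force on the tool has changed by that much, and returns True; else False.
- move_joints(angles): joint-space move.
- command_gripper(opening, newtons=None): finger opening in m; newtons is the grip in N (None keeps the last); returns when the fingers have stopped.
- sleep(seconds).
- inverse_kinematics(position, orientation): joint angles nearest the present ones, or None.
- sense(): the state.
- camera(name): name is "scene" or "side" or "wrist"; returns (picture, depth): 480x640x3 uint8, red, green, blue; 480x640 float32, m along the optical axis (not along the pixel's ray), 0 where there is no reading.
- camera_params(name): a dict with "K" (3x3 intrinsics, pixels), "position" and "rotation" of the camera in the world; the wrist camera has in their place "tool_from_camera" (4x4, takes a point from camera to tool coordinates, whose origin is the TCP and whose axes are the tool frame's). Camera axes: x right, y down, z forward; pixel columns grow to the right and rows downward; lengths in m; the calibration is good to about 2 mm. A picture is of the moment at which its call begins: read the wrist's pose just before it. camera_params takes no time and is no camera call.
A pose or a line that the arm cannot do raises Unreachable and nothing moves.
- finish_job(): hands the job in, once; it reports no verdict.
The state is a dict: "time_s": time; "joint_pos": joint angles; "qd": joint speeds; "joint_efforts": joint torques, N m; "position": TCP position; "tcp_rot": TCP orientation; "wrist_force": force on the tool from outside, world axes, zero at the start; "ft_torque": the same for the moment, N m; "finger_gap": finger opening in m.
Only numpy, scipy, OpenCV 4.12 (cv2) and the standard library are available. Lean on these libraries where they do the work, as an engineer would, in place of code of your own. Each camera call takes 0.05 s, during which the arm holds its last target.

TASK

Bring the hydraulic specimen clamp up to pressure: with the fingertips, push its big mushroom-headed plunger down and let it spring back, again and again, until the plain steel indicator pin beside it stands fully out. Work only the plunger: do not touch the indicator pin, do not press the small release button, and do not lift or shift the clamp or disturb the other things on the bench. Finish with the plunger sprung back up and the hand clear of it.

Things in the scene. Friction and masses are not known exactly. Their poses are not given: they have to be found in the camera images.
- clamp: heavy loose specimen clamp, about 5 kg, at any yaw: steel base plate 130 (x) by 260 (y) by 14 mm, white pump block 90 x 160 mm, top 84 mm up, on its -y part, small vice with a clamped sample on the +y part. Origin: centre of the underside, z up. On the block at x = 0: plunger at y = -90 mm, indicator pin at y = -18 mm, release button at y = +16 mm
- plunger_top (a point): centre of the flat top of the plunger's bare metal mushroom knob, 46 mm across and 20 mm thick on an 18 mm steel rod, which rises from a steel collar 48 mm across. The point is 156 mm above the bench when the plunger is up and 130 mm when it is fully down
- plunger (a joint): plunger travel in m: 0 up, 0.026 fully down. Let go, a spring returns it to 0 within 0.4 s; it pushes back 8 N (top) to 13 N (bottom), pumping adds 2 to 6 N. Pushing down raises the pin, about 6 mm per full stroke, part strokes in proportion; on the way up the pin stays. Once the pin is fully out the plunger soon goes hard
- pin (a joint): how far the indicator pin is out, in m: it starts between 0 and 0.009 and is fully out against its stop at about 0.035
- pin_top (a point): centre of the top of the indicator pin, a plain steel pin 12 mm thick in a steel collar 28 mm across (collar top 92 mm above the bench). The point is 95 mm above the bench with the pin fully in and 130 mm with it fully out. Not to be touched
- release (a joint): travel of the release button in m: 0 up, 0.005 pressed; springs back. Not to be pressed
- release_top (a point): centre of the top of the release button, a small black button 16 mm across in a black ring 24 mm across, 98 mm above the bench
- test_block: loose polished steel hardness test disc, 60 mm across, 12 mm high, lying near the clamp; its origin is the centre of its underside; leave it alone
- resin_mount: loose brown resin sample puck, 30 mm across, 22 mm high, near the clamp; its origin is the centre of its underside; leave it alone
- paste_jar: loose closed jar, 50 mm across, 60 mm high, near the clamp; its origin is the centre of its underside; leave it alone
- screwdriver: loose screwdriver, 150 mm long, lying near the clamp; its origin is the centre of its underside; leave it alone
- indenter_box: loose wooden box, 70 x 110 x 40 mm, left of the work; its origin is the centre of its underside; leave it alone
- beaker: loose white ceramic cup, 70 mm across, 90 mm high, right of the work; its origin is the centre of its underside; leave it alone
- wrench: loose wrench, 160 mm long, lying to the right; its origin is the centre of its underside; leave it alone
- gauge_block: loose steel block, 30 x 60 x 25 mm, to the left; its origin is the centre of its underside; leave it alone

How it is judged:
On the way, in this order (a step that is already met when the one before it is completed fails the run):
1. the pin has been pumped half-way out (value of joint pin above 0.018 m), for 0.1 s.
2. the pin is fully out (value of joint pin above 0.032 m), for 0.2 s.
At the end, for the whole second after the job is handed in: the indicator pin is at least 32 mm out (its stop is at about 35 mm), the plunger is back up to within 3 mm, the release button is up, and the clamp stands flat and still on the bench (value of joint pin above 0.032 m and value of joint plunger below 0.003 m and value of joint release below 0.0015 m and angle between clamp's own z axis and vertical below 0.05 rad and linear speed of clamp below 0.02 m/s); the robot touches nothing.
It fails at once if the indicator pin is touched (contact force between anything else and pin above 1 N).
It fails at once if the release button is pressed (more than 2.5 mm) (value of joint release above 0.0025 m).
It fails at once if the clamp is lifted or tipped, or shifted by more than 30 mm (height (world z) of clamp above 0.008 m or angle between clamp's own z axis and vertical above 0.1 rad or distance of clamp from where it was at the start of the episode above 0.03 m).
It fails at once if another thing on the bench is lifted, carried or knocked more than 30 mm away (distance of any of test_block, resin_mount, paste_jar, screwdriver, indenter_box, beaker, wrench, gauge_block from where it was at the start of the episode above 0.03 m).
It also fails if it takes over 42 s, if anything falls off the work surface, if the arm or the gripper's body presses on something with over 40 N, if the wrist force passes 120 N, or if a joint passes its speed limit or range.

## Working session

There is one attempt and no reset: what is moved stays moved. The work goes in short steps, each a Python script; the robot and the scene stay as the last script left them, time stands still between calls to the robot, and variables do not carry over. Pictures are saved under pics/ and viewed, and the job is handed in when it is done.

```bash
ls; mkdir -p pics; python3 - <<'E'
from rig import *
import cv2,numpy as np
s=sense();print({k:np.round(v,3).tolist() for k,v in s.items()})
for n in ["scene","side"]:
    p,d=camera(n);cv2.imwrite(f"pics/{n}0.png",cv2.cvtColor(p,cv2.COLOR_RGB2BGR));np.save(f"pics/{n}0d.npy",d)
    print(n,camera_params(n))
p,d=camera("wrist");cv2.imwrite("pics/wrist0.png",cv2.cvtColor(p,cv2.COLOR_RGB2BGR));np.save("pics/wrist0d.npy",d)
print(camera_params("wrist"))
E
```

```text
pics
{'time_s': 0.0, 'joint_pos': [-1.324, 0.469, -0.049, 1.534, 0.024, 1.141, -0.082], 'qd': [0.001, 0.001, 0.001, -0.001, -0.001, 0.001, 0.0], 'joint_efforts': [-0.0, -51.031, -0.046, -23.771, 0.011, 0.008, 0.0], 'position': [0.184, 0.649, 0.255], 'tcp_rot': [[-0.0, -0.962, 0.272], [-0.002, 0.272, 0.962], [-1.0, -0.0, -0.002]], 'wrist_force': [0.853, 0.326, -0.122], 'ft_torque': [-0.03, -0.003, -0.095], 'finger_gap': 0.086}
scene {'K': array([[436.08235089,   0.        , 315.50807327],
       [  0.        , 436.08235089, 244.92517614],
       [  0.        ,   0.        ,   1.        ]]), 'position': array([ 1.04407101, -0.61863783,  0.72210301]), 'rotation': array([[ 0.7657867 ,  0.38998586, -0.51135287],
       [ 0.64309136, -0.46692882,  0.60696867],
       [-0.00205619, -0.79365515, -0.60836442]])}
side {'K': array([[497.4270961 ,   0.        , 325.5934172 ],
       [  0.        , 497.4270961 , 246.36367892],
       [  0.        ,   0.        ,   1.        ]]), 'position': array([0.19461521, 0.897433  , 0.99607004]), 'rotation': array([[-0.92715964, -0.24398771,  0.28433254],
       [-0.37451413,  0.62517476, -0.68475959],
       [-0.0106846 , -0.74136801, -0.67101365]])}
{'K': array([[331.39538665,   0.        , 321.01595436],
       [  0.        , 331.39538665, 243.10132773],
       [  0.        ,   0.        ,   1.        ]]), 'tool_from_camera': array([[ 1.98773312e-04, -2.63026113e-01,  9.64788694e-01,
        -1.18486464e-01],
       [-6.22675085e-04, -9.64788559e-01, -2.63025948e-01,
         6.58147176e-02],
       [ 9.99999786e-01, -5.48467343e-04, -3.55554024e-04,
         7.70973805e-04],
       [ 0.00000000e+00,  0.00000000e+00,  0.00000000e+00,
         1.00000000e+00]])}
```

View pics/scene0.png

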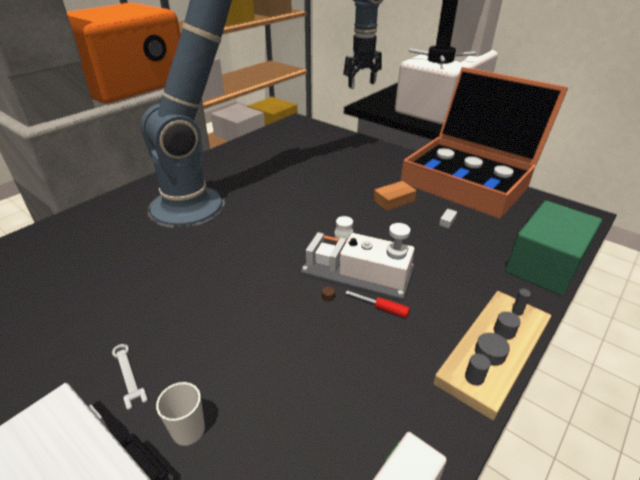

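View pics/side0.png

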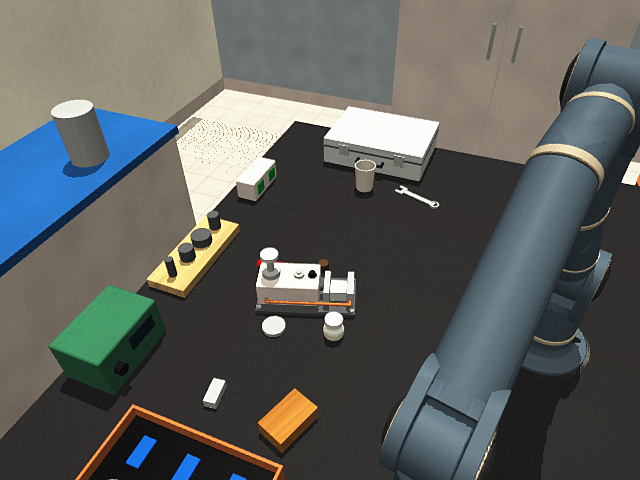

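The scene view shows the knob near (400,231), the pin collar near (367,245) and the button near (353,241). In the side view the knob is near (269,255), the pin near (298,273) and the button near (312,274). I'll triangulate these points and check them against the depth.

```bash
cat > h.py <<'E'
import numpy as np,cv2
def ray(P,u,v):
    d=P["rotation"]@np.linalg.inv(P["K"])@[u,v,1]; return P["position"],d
def tri(P1,a,P2,b):
    o1,d1=ray(P1,*a);o2,d2=ray(P2,*b)
    t=np.linalg.lstsq(np.c_[d1,-d2],o2-o1,rcond=None)[0]
    x,y=o1+t[0]*d1,o2+t[1]*d2
    return (x+y)/2,np.linalg.norm(x-y)
def cloud(P,d):
    v,u=np.mgrid[:480,:640]; r=np.stack([u,v,np.ones_like(u)],-1)@np.linalg.inv(P["K"]).T
    return (r*d[...,None])@P["rotation"].T+P["position"]
E
python3 - <<'E'
from rig import *
from h import *
S,D=camera_params("scene"),camera_params("side")
for n,a,b in [("knob",(400,231),(269,255)),("pin",(367,245),(298,273)),("rel",(353,241),(312,274))]: print(n,tri(S,a,D,b))
for n,P in (("scene",S),("side",D)):
    d=np.load(f"pics/{n}0d.npy");C=cloud(P,d)
    m=(d>0)&(C[...,2]>.02)&(C[...,2]<.2)&(C[...,0]>.4)&(C[...,0]<.8)&(abs(C[...,1])<.35)
    k=m&(C[...,2]>.145)
    print(n,k.sum(),C[k].mean(0),C[k].min(0),C[k].max(0))
    k=m&(abs(C[...,2]-.084)<.004)
    print(k.sum(),C[k].mean(0))
    im=cv2.imread(f"pics/{n}0.png")
    c=im[200:320,280:440] if n=="scene" else im[230:360,230:390]
    cv2.imwrite(f"pics/{n}0c.png",cv2.resize(c,None,fx=4.5,fy=4.5,interpolation=2))
E
```

```text
knob (array([0.67418847, 0.11435728, 0.14875292]), np.float64(0.0022037748621623406))
pin (array([0.60658572, 0.09178096, 0.08888885]), np.float64(0.0006584490734398531))
rel (array([0.57170384, 0.08256166, 0.08937717]), np.float64(0.0001049211953194712))
scene 273 [0.67620476 0.10787455 0.15504301] [0.65180386 0.08948703 0.14525481] [0.69628328 0.13534137 0.15933114]
1193 [0.63296279 0.08844793 0.08467987]
side 230 [0.67100898 0.11945922 0.15439575] [0.64919401 0.09097951 0.14510762] [0.69453118 0.13951598 0.15976647]
1103 [0.62166385 0.10619102 0.083495  ]
```

```bash
python3 - <<'E'
from rig import *
from h import *
for n in("scene","side"):
    P=camera_params(n);d=np.load(f"pics/{n}0d.npy");C=cloud(P,d)
    m=(d>0)&(abs(C[...,2]-.156)<.003)&(C[...,0]>.6)&(C[...,0]<.75)&(C[...,1]>.05)&(C[...,1]<.2)
    q=C[m];(c,sz,a)=cv2.minAreaRect(q[:,:2].astype(np.float32));print(n,len(q),c,sz,q[:,:2].mean(0),np.median(q[:,2]))
E
```

```text
scene 207 (0.6745062470436096, 0.11298821121454239) (0.04339049383997917, 0.04568374529480934) [0.67481186 0.11089404] 0.15711343788268528
side 174 (0.672326922416687, 0.11712925136089325) (0.042128708213567734, 0.046165648847818375) [0.67276052 0.1173946 ] 0.15556322238552334
```

View pics/scene0c.png

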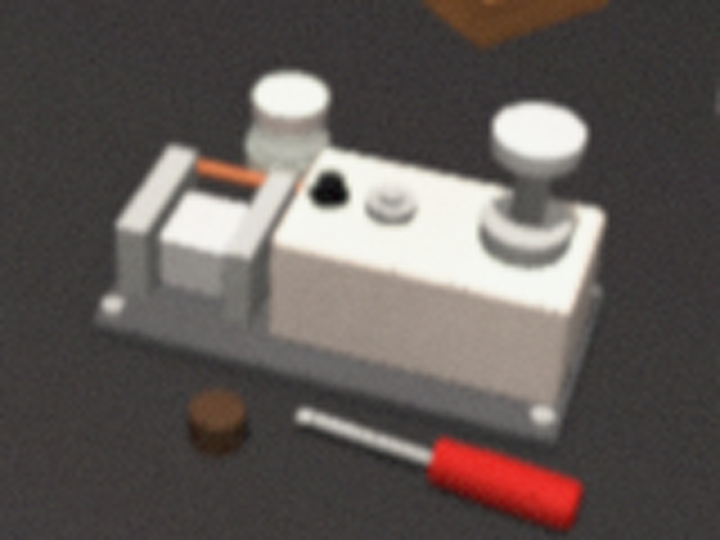

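View pics/side0c.png

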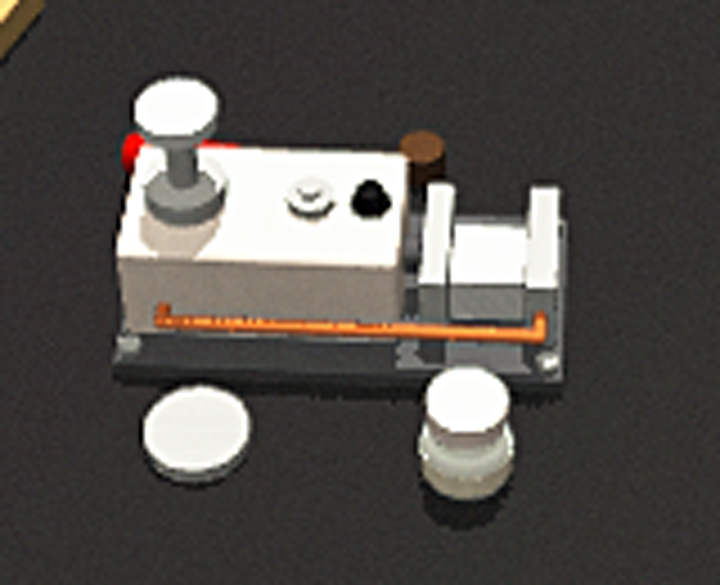

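Both views agree: the knob centre is about (0.6734, 0.115) with its top at 0.156. The pin is 71 mm away, where 72 is expected. The button reads 0.089 instead of 0.098, but I'm staying away from it. Next I'll close the hand and hover over the knob.

```bash
python3 - <<'E'
from rig import *
from h import *
x=np.array([0,0,-1.]);z=np.array([-.31,.95,0]);z/=np.linalg.norm(z)
R=np.c_[x,np.cross(z,x),z]
q=inverse_kinematics([.6734,.115,.235],R);print(np.round(q,2))
command_gripper(0.0,40)
movep([.6734,.115,.235],R)
s=sense();print(s["time_s"],s["position"],s["tcp_rot"].tolist() if hasattr(s["tcp_rot"],'tolist') else s["tcp_rot"],s["finger_gap"],s["wrist_force"],np.round(s["joint_pos"],2))
for n in ["wrist","scene","side"]:
    p,d=camera(n);cv2.imwrite(f"pics/{n}1.png",cv2.cvtColor(p,cv2.COLOR_RGB2BGR));np.save(f"pics/{n}1d.npy",d)
a=cv2.imread("pics/scene1.png")[140:340,260:460];b=cv2.imread("pics/side1.png")[160:360,200:400]
cv2.imwrite("pics/both1.png",cv2.resize(np.hstack([a,b]),None,fx=2,fy=2))
E
```

```text
[-0.34  0.5   0.16  1.54 -0.09  1.11  1.73]
3.4833 [0.6731484  0.11649738 0.23498656] [[-0.00017492457113892283, -0.9500647093929024, -0.3120529079620544], [0.0007407272468459425, -0.31205295022934126, 0.9500644228557925], [-0.9999997103622281, -6.495647966256217e-05, 0.0007583245450055913]] -0.00012314191658872802 [ 0.3191192   0.24159045 -0.13268991] [-0.34  0.5   0.16  1.54 -0.09  1.11  1.73]
```

View pics/both1.png

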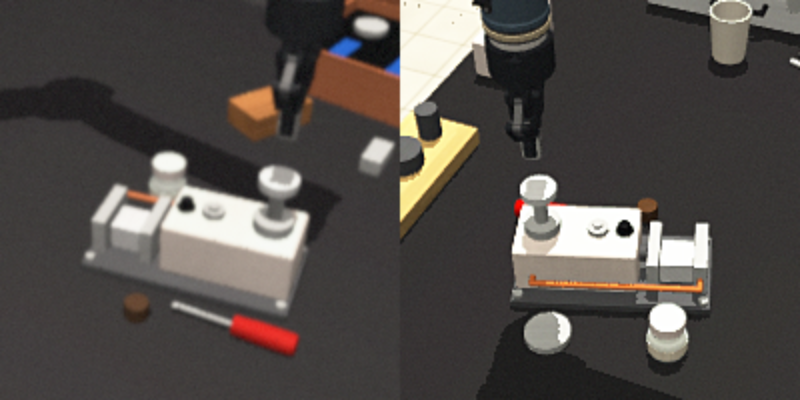

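View pics/wrist1.png

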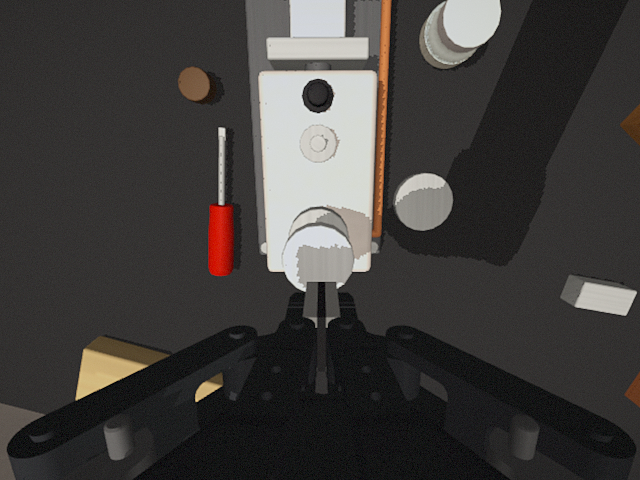

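The wrist view shows the fingertips (322,283) directly over the knob (318,258), with the pin at (318,143) and the button at (318,95), in line and clear of the hand. I'll touch down and make one trial stroke.

```bash
python3 - <<'E'
from rig import *
from h import *
P=[.6734,.115]
def rep(t):
    s=sense();print(t,round(s["time_s"],2),np.round(s["position"],4),np.round(s["wrist_force"],1))
move_l(P+[.19],feed=.1)
rep("above");print(move_l(P+[.165],feed=.05,until_force=4));rep("touch")
print(move_l(P+[.152],feed=.08,until_force=35));rep("down")
sleep(.1);rep("down+")
for n in["scene","side"]:
    p,d=camera(n);cv2.imwrite(f"pics/{n}2.png",cv2.cvtColor(p,cv2.COLOR_RGB2BGR))
a=cv2.imread("pics/scene2.png")[140:340,260:460];b=cv2.imread("pics/side2.png")[160:360,200:400]
cv2.imwrite("pics/both2.png",cv2.resize(np.hstack([a,b]),None,fx=2,fy=2))
E
```

```text
above 4.23 [0.6736 0.115  0.19  ] [-1.2 -0.8  0.3]
True
touch 4.58 [0.6745 0.1152 0.1795] [-1.   0.4  6.2]
False
down 5.07 [0.6745 0.1151 0.1553] [-3.9 -1.  13.9]
down+ 5.17 [0.6745 0.1151 0.1553] [-4.   0.  13.2]
```

View pics/both2.png

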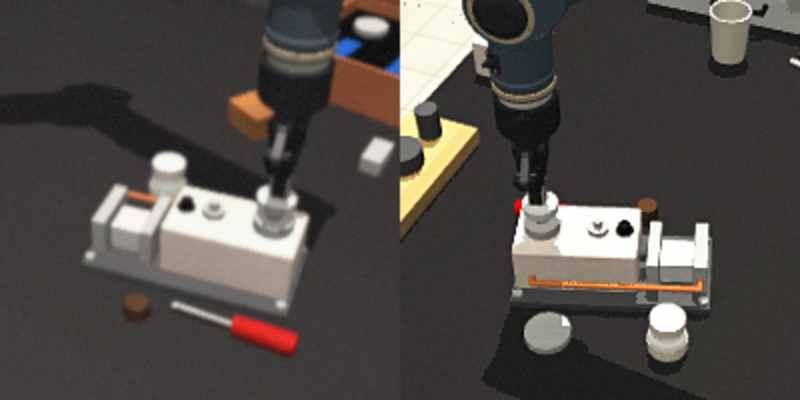

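The first stroke was nearly full: TCP 0.1795 → 0.1553, with the knob low in both views. I'll repeat with a slightly deeper target and stop on force.

```bash
python3 - <<'E'
from rig import *
from h import *
P=[.6734,.115]
for i in range(4):
    move_l(P+[.185],feed=.1); sleep(.15)
    f=move_l(P+[.149],feed=.1,until_force=35)
    s=sense();print(i,f,round(s["time_s"],2),np.round(s["position"],4),np.round(s["wrist_force"],1))
move_l(P+[.187],feed=.1)
for n in["scene","side","wrist"]:
    p,d=camera(n);cv2.imwrite(f"pics/{n}3.png",cv2.cvtColor(p,cv2.COLOR_RGB2BGR))
a=cv2.imread("pics/scene3.png")[190:310,300:430];b=cv2.imread("pics/side3.png")[210:330,240:370]
cv2.imwrite("pics/both3.png",cv2.resize(np.hstack([a,b]),None,fx=3,fy=3))
s=sense();print(s["time_s"],s["wrist_force"])
E
```

```text
0 True 6.28 [0.6737 0.115  0.156 ] [-4.  -0.4 11.7]
1 True 7.26 [0.6738 0.115  0.156 ] [-4.3 -0.3 11.2]
2 True 8.24 [0.6738 0.115  0.156 ] [-4.7 -0.3 12.1]
3 True 9.22 [0.6738 0.1151 0.156 ] [-4.5 -0.  11.1]
9.85 [-0.00894318  0.18589499 -0.64001683]
```

View pics/both3.png

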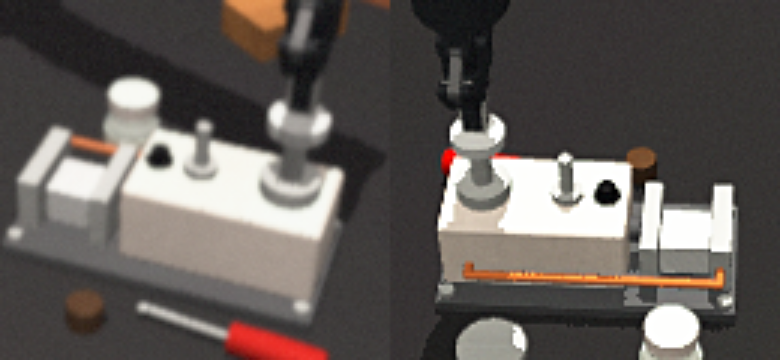

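The pin now stands well out: its top is at about (368,231) in the scene view and (298,262) in the side view. I'll keep going until the plunger goes hard.

```bash
python3 - <<'E'
from rig import *
from h import *
S,D=camera_params("scene"),camera_params("side")
print(tri(S,(368.3,231.3),D,(298.3,261.7)))
P=[.6734,.115]
for i in range(5):
    f=move_l(P+[.149],feed=.1,until_force=35)
    s=sense();print(i,f,round(s["time_s"],2),np.round(s["position"],4),np.round(s["wrist_force"],1))
    move_l(P+[.185],feed=.1); sleep(.15)
    if s["position"][2]>.168: break
move_l(P+[.24],feed=.1);sleep(.3)
for n in["scene","side","wrist"]:
    p,d=camera(n);cv2.imwrite(f"pics/{n}4.png",cv2.cvtColor(p,cv2.COLOR_RGB2BGR));np.save(f"pics/{n}4d.npy",d)
a=cv2.imread("pics/scene4.png")[190:310,300:430];b=cv2.imread("pics/side4.png")[210:330,240:370]
cv2.imwrite("pics/both4.png",cv2.resize(np.hstack([a,b]),None,fx=3,fy=3))
s=sense();print(s["time_s"],s["wrist_force"])
E
```

```text
(array([0.60537786, 0.0914238 , 0.12899317]), np.float64(0.002217397241520971))
0 True 10.22 [0.6742 0.1151 0.1624] [-6.2 -0.8 13.6]
1 True 11.02 [0.6737 0.115  0.1808] [-6.2  0.4 14.5]
12.5667 [-0.21833796 -0.13432985  0.6237589 ]
```

View pics/both4.png

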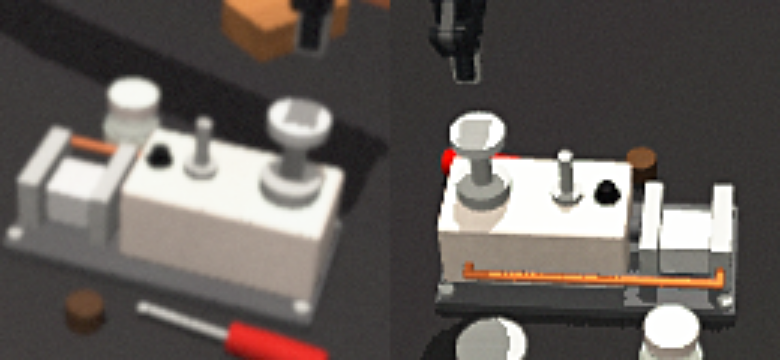

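The plunger now stops hard almost at once. I'll confirm with one slow push, then measure the pin height.

```bash
python3 - <<'E'
from rig import *
from h import *
P=[.6734,.115]
move_l(P+[.187],feed=.1)
f=move_l(P+[.149],feed=.04,until_force=35)
s=sense();print(f,round(s["time_s"],2),np.round(s["position"],4),np.round(s["wrist_force"],1))
move_l(P+[.25],feed=.1);sleep(.4)
for n in["scene","side"]:
    p,d=camera(n);cv2.imwrite(f"pics/{n}5.png",cv2.cvtColor(p,cv2.COLOR_RGB2BGR))
    C=cloud(camera_params(n),d)
    r=np.hypot(C[...,0]-.606,C[...,1]-.092)
    m=(d>0)&(r<.012)&(C[...,2]>.1)&(C[...,2]<.15); print(n,"pin",m.sum(),np.sort(C[m][:,2])[-8:].round(4))
    m=(d>0)&(abs(C[...,2]-.156)<.006)&(np.hypot(C[...,0]-.6734,C[...,1]-.115)<.018); print("knob",np.median(C[m],0).round(4))
a=cv2.imread("pics/scene5.png")[220:260,350:390];b=cv2.imread("pics/side5.png")[245:285,280:320]
cv2.imwrite("pics/both5.png",cv2.resize(np.hstack([a,b]),None,fx=10,fy=10,interpolation=0))
s=sense();print(s["time_s"],s["wrist_force"])
E
```

```text
True 13.72 [0.6746 0.1151 0.1812] [-1.9 -0.4 10.3]
scene pin 69 [0.1317 0.132  0.132  0.132  0.1323 0.1327 0.1327 0.1331]
knob [0.6736 0.1151 0.1572]
side pin 53 [0.1299 0.1301 0.1303 0.1315 0.1316 0.132  0.1326 0.1337]
knob [0.6732 0.1146 0.1555]
15.0833 [0.12936249 0.52120947 0.52974569]
```

View pics/both5.png

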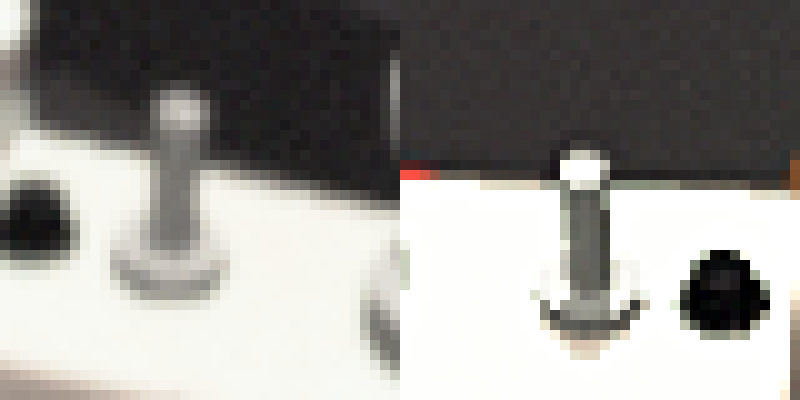

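Depth puts the pin top at about 0.130–0.132 in both views, and the close-ups show it at about (368,230) and (298,262). The knob is back at 0.156, the plunger is hard and the hand is clear, so I'm handing in.

```bash
python3 -c "
from rig import *
print(finish_job())"
```

```text
the job is handed in; nothing more can be done
None
```

The clamp looks fully pumped up, and I handed the job in at about 15 s; `finish_job` reports no verdict.

I closed the fingers and made five nearly full strokes on the plunger knob. The sixth stopped part-way, and two more pushes hit a hard stop almost at the top.

**Last checks:**
- **Pin:** the depth readings put its top at about 130–132 mm in both cameras. Fully out is 130 mm.
- **Plunger:** it is back up, with the knob top reading 155.5 and 157 mm against the expected 156 mm.
- **Hand:** it was about 70 mm above the knob, and the wrist force was under 1 N.
- **Clamp and bench:** the knob centre stayed within about 1 mm of where it started. The close-up views showed the nearby items unmoved; I did not re-measure the items farther away.

**Disagreements:**
- **Release button:** my first measurement of its top was 89 mm against the stated 98 mm. I picked that point roughly and did not use it.
- **Force readings:** after each force-triggered stop, the reading had already dropped to 10–15 N, below the 35 N trigger. I judged the plunger hard by where it stopped.

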